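# Set the polished bells on their lacquering blocks

### The job

The four polished bells are ready for lacquering: stand each one, mouth down, on the block made for its size (smallest bell on the smallest block and so on up), over the centring plug with its rim flat on the green felt. Set them down gently, never dropping one, and leave the glass jar and the yellow tin where they stand.

Things in the scene. Friction and masses are not known exactly. Their poses are not given: they have to be found in the camera images.
- bell_50: smallest bell, polished brass with a steel band and steel loop; hollow cone, no clapper, mouth down: rim 50 mm across outside, 44 inside; flat crown 29 mm across at 56 mm height. Upright loop of 9 mm bar on the crown, its top 86 mm above the rim, 27 mm wide along x, 9 thick along y (pinch it along y). About 130 g. Origin: centre of the mouth, in the rim's plane; z up.
- bell_62: second smallest bell, bright steel with a brass band and brass loop; hollow cone, no clapper, mouth down: rim 62 mm across outside, 56 inside; flat crown 36 mm across at 64 mm height. Upright loop of 9 mm bar on the crown, its top 94 mm above the rim, 27 mm wide along x, 9 thick along y (pinch it along y). About 190 g. Origin: centre of the mouth, in the rim's plane; z up.
- bell_74: second largest bell, copper with a brass band and brass loop; hollow cone, no clapper, mouth down: rim 74 mm across outside, 68 inside; flat crown 43 mm across at 72 mm height. Upright loop of 9 mm bar on the crown, its top 102 mm above the rim, 27 mm wide along x, 9 thick along y (pinch it along y). About 260 g. Origin: centre of the mouth, in the rim's plane; z up.
- bell_86: largest bell, dark blackened steel with a brass band and brass loop; hollow cone, no clapper, mouth down: rim 86 mm across outside, 80 inside; flat crown 50 mm across at 80 mm height. Upright loop of 9 mm bar on the crown, its top 110 mm above the rim, 27 mm wide along x, 9 thick along y (pinch it along y). About 340 g. Origin: centre of the mouth, in the rim's plane; z up.
- block_50: smallest block, for the 50 mm bell, fixed: pale wooden disc 70 mm across, 13 high; on it green felt 56 mm across (its bell's rim plus 3 mm all round), felt top 16 mm above the origin; in the middle a dark wooden plug 25 mm across, tapering to 11 at its top 30 mm above the origin (about 8 mm to spare inside the bell). Origin: centre of the underside, on the bench; z up.
- block_62: second smallest block, for the 62 mm bell, fixed: pale wooden disc 82 mm across, 13 high; on it green felt 68 mm across (its bell's rim plus 3 mm all round), felt top 16 mm above the origin; in the middle a dark wooden plug 37 mm across, tapering to 23 at its top 30 mm above the origin (about 8 mm to spare inside the bell). Origin: centre of the underside, on the bench; z up.
- block_74: second largest block, for the 74 mm bell, fixed: pale wooden disc 94 mm across, 13 high; on it green felt 80 mm across (its bell's rim plus 3 mm all round), felt top 16 mm above the origin; in the middle a dark wooden plug 49 mm across, tapering to 35 at its top 30 mm above the origin (about 8 mm to spare inside the bell). Origin: centre of the underside, on the bench; z up.
- block_86: largest block, for the 86 mm bell, fixed: pale wooden disc 106 mm across, 13 high; on it green felt 92 mm across (its bell's rim plus 3 mm all round), felt top 16 mm above the origin; in the middle a dark wooden plug 61 mm across, tapering to 47 at its top 30 mm above the origin (about 8 mm to spare inside the bell). Origin: centre of the underside, on the bench; z up.
- jar: an amber glass jar of polish with a black lid, 48 mm across and 70 mm high, standing loose among the bells; to be left alone. Origin at the centre of its underside.
- tin: a yellow-sided tin of wax with a white lid, 52 mm across and 45 mm high, standing loose among the bells; to be left alone. Origin at the centre of its underside.
Mind the look-alikes: they are no part of the job. What is shaped like the bell_74 but blue or purple is not meant.

How it is judged (in metres and radians):
At the end, for the whole second after the job is handed in: Each of the four bells stands upright (within 0.06 rad) and at rest on the block of its own size, centred within 10 mm, rim on the felt (rim plane 12 to 19 mm above the block's underside), released by the gripper (horizontal distance between bell_50 and block_50 below 0.01 m and z of bell_50 in the frame of block_50 between 0.012 and 0.019 m and angle between each of bell_50, bell_62, bell_74, bell_86's own z axis and vertical below 0.06 rad and linear speed of each of bell_50, bell_62, bell_74, bell_86 below 0.02 m/s and angular speed of each of bell_50, bell_62, bell_74, bell_86 below 0.15 rad/s and contact force between the fingers and bell_50 below 0.05 N and horizontal distance between bell_62 and block_62 below 0.01 m and z of bell_62 in the frame of block_62 between 0.012 and 0.019 m and contact force between the fingers and bell_62 below 0.05 N and horizontal distance between bell_74 and block_74 below 0.01 m and z of bell_74 in the frame of block_74 between 0.012 and 0.019 m and contact force between the fingers and bell_74 below 0.05 N and horizontal distance between bell_86 and block_86 below 0.01 m and z of bell_86 in the frame of block_86 between 0.012 and 0.019 m and contact force between the fingers and bell_86 below 0.05 N); the robot touches nothing.
It fails at once if a bell is dropped or thrown (moves faster than 0.5 m/s while not held) ((linear speed of bell_50 above 0.5 m/s and contact force between the fingers and bell_50 below 0.05 N) or (linear speed of bell_62 above 0.5 m/s and contact force between the fingers and bell_62 below 0.05 N) or (linear speed of bell_74 above 0.5 m/s and contact force between the fingers and bell_74 below 0.05 N) or (linear speed of bell_86 above 0.5 m/s and contact force between the fingers and bell_86 below 0.05 N)).
It fails at once if the glass jar is shoved more than 25 mm or knocked over (distance of jar from where it was at the start of the episode above 0.025 m or angle between jar's own z axis and vertical above 0.5 rad).
It fails at once if the tin is shoved more than 25 mm or knocked over (distance of tin from where it was at the start of the episode above 0.025 m or angle between tin's own z axis and vertical above 0.5 rad).
It also fails if it takes over 99 s, if anything falls off the work surface, if the arm or the gripper's body presses on something with over 40 N, if the wrist force passes 120 N, or if a joint passes its speed limit or range.

### The arm

A 6-joint arm with a two-finger parallel gripper is mounted at the origin on the work surface. World frame = base frame: x ahead of the robot, y to its left, z up, the work surface at z = 0. Lengths are in m, angles in degrees, forces in N, time in s.
With the tool pointing down it reaches from about 0.375 to 0.9 m from the base axis. Payload 3.1 kg.
Tool frame: the origin (TCP) lies between the finger pads; the fingertips stand bot.tip_extent ahead of it and the grasp point (between the pads) lies 2 mm behind it (bot.tip_extent is the distance from the TCP to the fingertips, in m); z points along the fingers, y is the direction in which the jaws open and shut (so a half turn about z gives the same grasp; the last joint's range is limited). The gripper opens to 87 mm and grips with 3 to 60 N. Pads are 19 mm wide; open, the fingers measure 117 mm over their backs; the gripper's body (75 mm by 190 mm) begins 51 mm behind the grasp point.
Start: joints at [54.059, 30.224, 82.088, -0, 67.689, -10.227], TCP at [0.271, 0.563, 0.24] pointing down, gripper open.
Joint ranges: [-176.69, 176.69], [-43.24, 126.21], [12.49, 139.97], [-82, 262], [0, 151.66], [-163.58, 163.58]. Speed limits (degrees/s): [159.86, 159.86, 180, 180, 180, 180].

### API

Orientations are given as a 3x3 rotation matrix whose columns are the frame's x, y, z axes.
In Python, from rig import bot, imaging, recognise, masks_of, mark_of gives the robot as it stands.
- The arm moves only by the tool send_rows, never from a script. Its argument "plan" is a list that holds one entry, the list of rows, each a list of 5 numbers: the shift along the world's x, y, z normalised to -1 to 1, where 1 is 0.03 m, then the turn about the world's z normalised to -1 to 1, where 1 is 0.1 rad, then the closure, from -1 (fully open) to 1 (shut). A call has 1 to 20 rows; each row shifts and turns the commanded pose from where the row before left it; what a row does not reach is not made up. A row lasts 1/10 s, in which the tool goes at most 50 mm and 8.59 degrees, less where a joint would pass 70% of its speed; a pose out of reach is approached as far as the arm can. A call with a number of a shift or a turn outside -1 to 1 is refused whole. A call with a gripper value outside its range is refused whole. The fingers move at their own pace and stop on an object; the grip force is fixed at half the most. Time passes only in rows, so rows that do not move let the fingers close. It gives the time, the measured TCP pose, the force and the opening at its end, in the units of the state.
- bot.read_state(): the state, without advancing time (a new reading comes with each control period).
- imaging.capture(name): name is "scene" or "side" or "wrist"; returns a dict with "img" (384x512x3 uint8, blue, green, red), "mtx" (3x3 intrinsics, pixels), "pose" (4x4, takes a point from camera to world coordinates); the wrist camera has in their place "T_tool_cam" (4x4, takes a point from camera to tool coordinates, whose origin is the TCP and whose axes are the flange's). Camera axes: x right, y down, z forward; pixel columns grow to the right and rows downward; lengths in m; the calibration is good to about 2 mm. A picture is of the moment at which its call begins: read the wrist's pose just before it. There is no depth.
- bot.hand_in(): hands the job in, once; it reports no verdict.
Trained networks look in the newest picture that a camera, given by its name, has taken for a name from the list of things; names that differ only in an ending like _2 or _b are one class to them, and where a whole thing is asked for, a point or a joint stands for the part that bears it (a point fixed in the world has none). Each returns a list of dicts, best first, with "conf" (0 to 1); they miss things now and then, are a little off and sometimes report something else, mostly with a low value. They report only what shows in the picture. A call takes as long as a camera call. They do not tell look-alikes from the thing itself.
- recognise(camera, target): "at" ([x, y, z] in m, in world coordinates, good to about 4 mm: the middle of the surface that is visible of it).
- masks_of(camera, target): "region" (384x512 bool, what is visible of it).
- mark_of(camera, target): "at" ([x, y, z] in m, in world coordinates, good to about 4 mm: a listed point, or the origin of a listed thing).
The state is a dict: "time_s": time; "joint_positions": joint angles; "qvel": joint speeds; "tau": joint torques, N m; "position": TCP position; "tcp_rot": TCP orientation; "force": force on the tool from outside, world axes, zero at the start; "moment": the same for the moment, N m; "opening": opening from 0.0 (shut) to 1.0 (fully open).
Only numpy, scipy, OpenCV 4.12 (cv2) and the standard library are available. Lean on these libraries where they do the work, as an engineer would, in place of code of your own. Each camera call takes 0.05 s, during which the arm holds its last target.

## Working session

There is one attempt and no reset: what is moved stays moved. The work goes in short steps, Python scripts to look and compute and a tool call to move; the robot and the scene stay as the last step left them, time stands still between calls to the robot, and variables do not carry over. Pictures are saved under pics/ and viewed, and the job is handed in when it is done.

Besides the shell and the picture viewer there is one more tool, called after "Request:" in YAML: its name, and indented under it one key for each argument. send_rows: Moves the arm, as the interface text tells. Its arguments: {"type":"object","properties":{"plan":{"type":"array"}},"required":["plan"]}

```bash
ls; mkdir -p pics; python3 - <<'E'
from rig import bot, imaging, recognise, masks_of, mark_of
import cv2, numpy as np
s=bot.read_state(); print(s['time_s'],s['position'],s['tcp_rot'],s['opening'],bot.tip_extent)
for c in ['scene','side','wrist']:
    d=imaging.capture(c); cv2.imwrite(f'pics/{c}0.png',d['img']); print(c,d.get('pose',d.get('T_tool_cam')),d['mtx'])
    for n in ['bell_50','bell_62','bell_74','bell_86','block_50','block_62','block_74','block_86','jar','tin']:
        print(c,n,[(np.round(r['at'],3).tolist(),round(r['conf'],2)) for r in mark_of(c,n)])
print(bot.read_state()['time_s'])
E
```

```text
pics
0.0 [0.2707558  0.56255554 0.23859261] [[-9.00937264e-01  4.33947548e-01 -1.25363969e-03]
 [ 4.33949180e-01  9.00935754e-01 -1.69577051e-03]
 [ 3.93573364e-04 -2.07179876e-03 -9.99997776e-01]] 1.0004041934710348 0.017
scene [[-0.49342764  0.59526851 -0.63418023  1.21366079]
 [ 0.86977831  0.34092185 -0.35673238  0.39846385]
 [ 0.00385435 -0.72761782 -0.6859719   0.83800417]
 [ 0.          0.          0.          1.        ]] [[393.74867797   0.         249.79826761]
 [  0.         393.74867797 182.54236063]
 [  0.           0.           1.        ]]
scene bell_50 [([0.49, 0.091, -0.002], 0.97), ([0.544, 0.369, 0.005], 0.71), ([0.332, -0.144, 0.001], 0.63), ([0.538, -0.391, -0.002], 0.62), ([0.297, 0.186, 0.001], 0.62), ([0.408, -0.303, -0.003], 0.59)]
scene bell_62 [([0.49, 0.091, -0.002], 0.97), ([0.544, 0.369, 0.005], 0.71), ([0.332, -0.144, 0.001], 0.63), ([0.538, -0.391, -0.002], 0.62), ([0.297, 0.186, 0.001], 0.62), ([0.408, -0.303, -0.003], 0.59)]
scene bell_74 [([0.49, 0.091, -0.002], 0.97), ([0.544, 0.369, 0.005], 0.71), ([0.332, -0.144, 0.001], 0.63), ([0.538, -0.391, -
[... 2723 characters left out ...]
02], 0.96)]
wrist [[-9.22741133e-04 -9.65095956e-01 -2.61894909e-01  7.08657596e-02]
 [ 9.99999311e-01 -7.00420181e-04 -9.42239819e-04  8.63875661e-04]
 [ 7.25915359e-04 -2.61895598e-01  9.65095938e-01 -1.44684400e-01]
 [ 0.00000000e+00  0.00000000e+00  0.00000000e+00  1.00000000e+00]] [[278.39806111   0.         256.04305631]
 [  0.         278.39806111 192.23127401]
 [  0.           0.           1.        ]]
wrist bell_50 []
wrist bell_62 []
wrist bell_74 []
wrist bell_86 []
wrist block_50 [([0.412, 0.298, 0.001], 0.48)]
wrist block_62 [([0.412, 0.298, 0.001], 0.48)]
wrist block_74 [([0.412, 0.298, 0.001], 0.48)]
wrist block_86 [([0.412, 0.298, 0.001], 0.48)]
wrist jar []
wrist tin []
1.65
```

View pics/scene0.png

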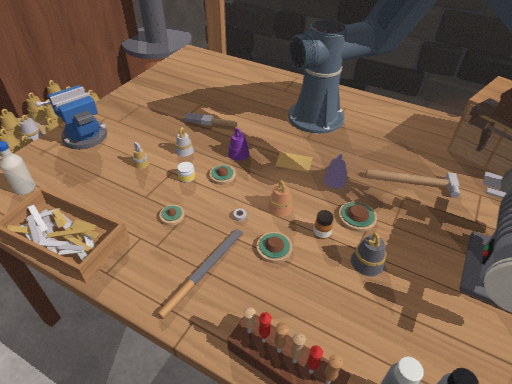

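View pics/side0.png

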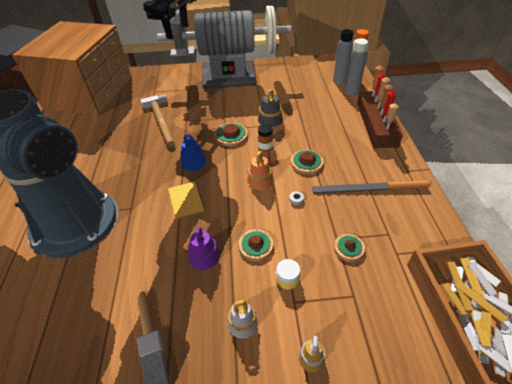

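The scene shows the copper bell at (281,198), the dark bell at (369,252), the steel bell at (185,145) and the brass bell at (140,155). The purple bell at (238,143) and blue bell at (337,170) are look-alikes. Next I measure felt sizes and loop orientations.

```bash
cat > h.py <<'E'
import cv2, numpy as np
from rig import bot, imaging, recognise, masks_of, mark_of
def shot(c):
    s=bot.read_state(); d=imaging.capture(c)
    if 'pose' not in d:
        T=np.eye(4);T[:3,:3]=s['tcp_rot'];T[:3,3]=s['position']; d['pose']=T@d['T_tool_cam']
    return d
def plane(d,px,z):
    px=np.atleast_2d(px).astype(float); n=np.c_[px,np.ones(len(px))]@np.linalg.inv(d['mtx']).T
    v=n@d['pose'][:3,:3].T; o=d['pose'][:3,3]; return (o+v*((z-o[2])/v[:,2])[:,None])[:,:2]
def proj(d,P):
    P=np.atleast_2d(P); q=(P-d['pose'][:3,3])@d['pose'][:3,:3]; q=q@d['mtx'].T; return q[:,:2]/q[:,2:]
def felts(d):
    h=cv2.cvtColor(d['img'],cv2.COLOR_BGR2HSV); m=cv2.inRange(h,(65,80,30),(95,255,255))
    m=cv2.morphologyEx(m,cv2.MORPH_CLOSE,np.ones((3,3)))
    out=[]
    for c in cv2.findContours(m,cv2.RETR_EXTERNAL,cv2.CHAIN_APPROX_NONE)[0]:
        if cv2.contourArea(c)<80: continue
        w=plane(d,cv2.convexHull(c)[:,0],0.016)
        (x,y),r=cv2.minEnclosingCircle((w*1000).astype(np.float32)); out.append((round(x),round(y),round(2*r), c[:,0].mean(0).round().tolist(), np.round(1000*(w.min(0)+w.max(0))/2).tolist(), np.round(1000*np.ptp(w,0)).tolist()))
    return out
E
python3 - <<'E'
from h import *
tiles=[]
for c in ['scene','side']:
    d=shot(c)
    for f in felts(d): print(c,f)
    for n,p in dict(b50=(.538,-.391,.07),b62=(.408,-.303,.08),b74=(.49,.091,.09),b86=(.544,.369,.095)).items():
        u,v=proj(d,p)[0].astype(int); t=d['img'][max(v-24,0):v+24,max(u-24,0):u+24]; tiles.append(cv2.resize(t,(192,192),interpolation=cv2.INTER_CUBIC))
        print(c,n,u,v)
cv2.imwrite('pics/tiles.png',np.vstack([np.hstack(tiles[:4]),np.hstack(tiles[4:])]))
E
```

```text
scene (629, 144, 77, [274.0, 245.0], [629.0, 143.0], [76.0, 75.0])
scene (417, 300, 87, [359.0, 219.0], [421.0, 299.0], [75.0, 83.0])
scene b50 136 146
scene b62 183 131
scene b74 281 185
scene b86 375 237
side (669, -160, 54, [349.0, 246.0], [669.0, -160.0], [52.0, 53.0])
side (454, -129, 65, [256.0, 243.0], [455.0, -129.0], [63.0, 63.0])
side (626, 142, 76, [307.0, 160.0], [627.0, 142.0], [74.0, 75.0])
side (413, 296, 88, [230.0, 134.0], [413.0, 291.0], [85.0, 79.0])
side b50 315 345
side b62 237 302
side b74 260 155
side b86 269 94
```

View pics/tiles.png

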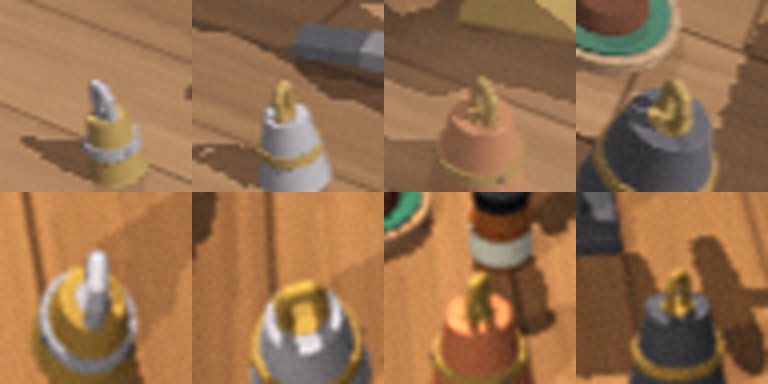

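Felt sizes give block_50 (0.670,-0.159), block_62 (0.457,-0.130), block_74 (0.627,0.142) and block_86 (0.412,0.299). I go over bell_86 first.

Request:
send_rows:
  plan:
    - [[0.76, -0.54, 0, 0, -1], [0.76, -0.54, 0, 0, -1], [0.76, -0.54, 0, 0, -1], [0.76, -0.54, 0, 0, -1], [0.76, -0.54, 0, 0, -1], [0.76, -0.54, 0, 0, -1], [0.76, -0.54, 0, 0, -1], [0.76, -0.54, 0, 0, -1], [0.76, -0.54, 0, 0, -1], [0.76, -0.54, 0, 0, -1], [0.76, -0.54, 0, 0, -1], [0.76, -0.54, 0, 0, -1], [0, 0, 0, 0, -1], [0, 0, 0, 0, -1]]

```text
time_s: 3.15
position: [0.5449, 0.3683, 0.2393]
tcp_rot: [[-0.9, 0.435, -0.001], [0.435, 0.9, 0.0], [0.001, -0.0, -1.0]]
force: [-0.1, 0.3, 0.4]
opening: 1.004
```

```bash
cat >> h.py <<'E'
H=dict(bell_50=56,bell_62=64,bell_74=72,bell_86=80)
def look(n,tag):
    d=shot('wrist'); s=bot.read_state()
    R=s['tcp_rot']; print('t',s['time_s'],'tcp',np.round(s['position'],4),'yaw_y',np.degrees(np.arctan2(R[1,1],R[0,1])).round(1),'op',round(s['opening'],3))
    for r in mark_of('wrist',n): print('mark',np.round(r['at'],4),round(r['conf'],2))
    cv2.imwrite(f'pics/{tag}.png',d['img']); np.savez(f'pics/{tag}.npz',**d); return d
E
python3 - <<'E'
from h import *
look('bell_86','w86a')
E
```

```text
t 3.2 tcp [0.5441 0.3688 0.2393] yaw_y 64.3 op 1.001
mark [ 0.3005  0.1853 -0.0025] 0.9
mark [ 0.4842  0.091  -0.0033] 0.74
mark [0.5457 0.3666 0.0018] 0.55
```

View pics/w86a.png

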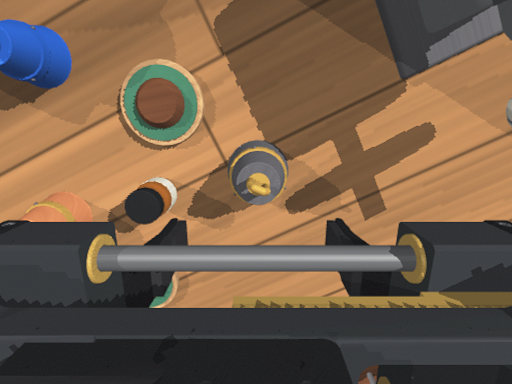

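```bash
cat >> h.py <<'E'
from scipy.optimize import minimize
DIM={'bell_50':(50,29,56),'bell_62':(62,36,64),'bell_74':(74,43,72),'bell_86':(86,50,80)}
S=4
def loopmask(d,n,p,shape,off,z0=0):
    x,y,a=p; h=DIM[n][2]/1000; m=np.zeros(shape,np.uint8)
    t=np.linspace(0,np.pi,25); l=np.linspace(0,.0165,8)
    u=np.r_[-np.ones(8)*.009,-.009*np.cos(t),np.ones(8)*.009]; w=np.r_[l,.0165+.009*np.sin(t),l[::-1]]+h+z0
    P=np.c_[x+u*np.cos(a),y+u*np.sin(a),w]; q=(proj(d,P)-off)*S
    dist=np.linalg.norm(P-d['pose'][:3,3],axis=1); f=d['mtx'][0,0]
    for i in range(len(q)-1): cv2.line(m,tuple((q[i]).round().astype(int)),tuple(q[i+1].round().astype(int)),255,max(1,int(round(.009*f/dist[i]*S))))
    return m>0
def bellmask(d,n,x,y,shape,off,z0=0):
    R,r,h=[v/1000 for v in DIM[n]]; m=np.zeros(shape,np.uint8); t=np.linspace(0,2*np.pi,60)
    P=np.r_[np.c_[x+R/2*np.cos(t),y+R/2*np.sin(t),0*t+z0],np.c_[x+r/2*np.cos(t),y+r/2*np.sin(t),0*t+h+z0]]
    q=(proj(d,P)-off)*S; cv2.fillConvexPoly(m,cv2.convexHull(q.round().astype(np.int32)),255); return m>0
def iou(a,b): return (a&b).sum()/max(1,(a|b).sum())
def fit(d,n,x0,y0,tag,cam='wrist',z0=0,loop=None):
    """loop: 'brass' or 'steel' ; d must be newest of cam"""
    c=proj(d,[x0,y0,.05+z0])[0].round(); hw=48; off=c-hw
    o=off.astype(int); crop=d['img'][max(o[1],0):o[1]+2*hw,max(o[0],0):o[0]+2*hw]; off=np.maximum(off,0)
    big=cv2.resize(crop,None,fx=S,fy=S,interpolation=cv2.INTER_CUBIC); sh=big.shape[:2]
    reg=None
    for r in masks_of(cam,n):
        M=r['region'][int(off[1]):int(off[1])+crop.shape[0],int(off[0]):int(off[0])+crop.shape[1]].astype(np.uint8)
        M=cv2.resize(M,sh[::-1],interpolation=cv2.INTER_NEAREST)>0
        if reg is None or iou(M,bellmask(d,n,x0,y0,sh,off,z0))>iou(reg,bellmask(d,n,x0,y0,sh,off,z0)): reg=M
    # pixel centre shift negligible: resize maps centre (S-1)/2
    off2=off-(.5-.5/S)*0-0.5+0.5/S*0+0.0
    off2=off-0.375
    hsv=cv2.cvtColor(big,cv2.COLOR_BGR2HSV)
    br=(hsv[...,0]>17)&(hsv[...,0]<32)&(hsv[...,1]>90)
    if loop=='steel': br=(hsv[...,1]<60)&(hsv[...,2]>80)
    best=None
    def f1(p): return -iou(reg,bellmask(d,n,p[0],p[1],sh,off2,z0)|loopmask(d,n,(p[0],p[1],p[2]),sh,off2,z0))
    def f2(p):
        # loop colour only inside the crown/loop area
        L=loopmask(d,n,p,sh,off2,z0); zone=cv2.dilate(crown(d,n,x0,y0,sh,off2,z0).astype(np.uint8),np.ones((5,5)))>0
        return -iou(br&zone,L)
    for a in np.radians(np.arange(0,180,15)):
        r=minimize(f2,[x0,y0,a],method='Nelder-Mead',options=dict(initial_simplex=np.array([[x0,y0,a],[x0+.005,y0,a],[x0,y0+.005,a],[x0,y0,a+.2]]),maxiter=80))
        if best is None or r.fun<best.fun: best=r
    x,y,a=best.x
    if reg is not None:
        r=minimize(f1,[x,y,a],method='Nelder-Mead',options=dict(initial_simplex=np.array([[x,y,a],[x+.005,y,a],[x,y+.005,a],[x,y,a+.01]]),maxiter=60)); print('body',np.round(r.x[:2],4),round(-r.fun,2))
        rb=r.x
    else: rb=best.x
    print('loop',np.round(best.x[:2],4),'loop dir deg',np.degrees(a)%180,round(-best.fun,2))
    for mm,col in ((loopmask(d,n,best.x,sh,off2,z0),(0,0,255)),(bellmask(d,n,rb[0],rb[1],sh,off2,z0),(0,255,0))):
        cs=cv2.findContours(mm.astype(np.uint8),cv2.RETR_EXTERNAL,cv2.CHAIN_APPROX_NONE)[0]; cv2.drawContours(big,cs,-1,col,1)
    cv2.imwrite(f'pics/{tag}.png',big); return best.x
def crown(d,n,x,y,sh,off,z0):
    r=DIM[n][1]/2000; h=DIM[n][2]/1000+z0; m=np.zeros(sh,np.uint8); t=np.linspace(0,2*np.pi,40)
    P=np.r_[np.c_[x+r*np.cos(t),y+r*np.sin(t),0*t+h],np.c_[x+.014*np.cos(t),y+.014*np.sin(t),0*t+h+.03]]
    cv2.fillConvexPoly(m,cv2.convexHull(((proj(d,P)-off)*S).round().astype(np.int32)),255); return m>0
E
python3 - <<'E'
from h import *
d=dict(np.load('pics/w86a.npz'))
fit(d,'bell_86',.545,.368,'f86a')
E
```

```text
body [0.5484 0.3696] 0.97
loop [0.5471 0.3702] loop dir deg 42.61914679606173 0.57
```

View pics/f86a.png

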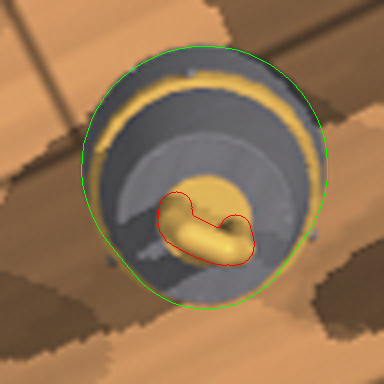

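Request:
send_rows:
  plan:
    - [[0.01, 0, 0, 0.99, -1], [0.01, 0, 0, 0.99, -1], [0.01, 0, 0, 0.99, -1], [0.01, 0, 0, 0.99, -1], [0.01, 0, 0, 0.99, -1], [0.01, 0, 0, 0.99, -1], [0.01, 0, 0, 0.99, -1], [0.01, 0, 0, 0.99, -1], [0.01, 0, 0, 0.99, -1], [0, 0, 0, 0.99, -1], [0, 0, 0, 0.99, -1], [0, 0, 0, 0.99, -1], [0, 0, 0, 0, -1], [0, 0, 0, 0, -1]]

```text
time_s: 4.7
position: [0.5467, 0.3693, 0.2396]
tcp_rot: [[-0.74, -0.673, -0.0], [-0.673, 0.74, 0.0], [0.0, 0.0, -1.0]]
force: [-1.0, -0.6, -0.5]
opening: 0.999
```

```bash
python3 - <<'E'
from h import *
d=look('bell_86','w86b')
fit(d,'bell_86',.547,.369,'f86b')
d=shot('side'); print(plane(d,[[205,85],[255,82],[255,60]],0)); cv2.imwrite('pics/s1.png',d['img'])
E
```

```text
t 4.75 tcp [0.5468 0.3692 0.2396] yaw_y 132.3 op 1.0
mark [0.5447 0.3673 0.0021] 0.88
body [0.5476 0.3712] 0.96
loop [0.5454 0.3682] loop dir deg 134.28547493440814 0.52
[[0.32853699 0.61482496]
 [0.51752928 0.61180132]
 [0.53255108 0.78417421]]
```

View pics/f86b.png

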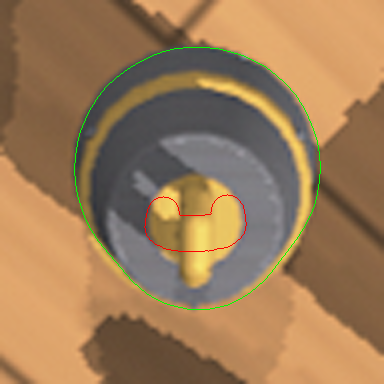

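View pics/s1.png

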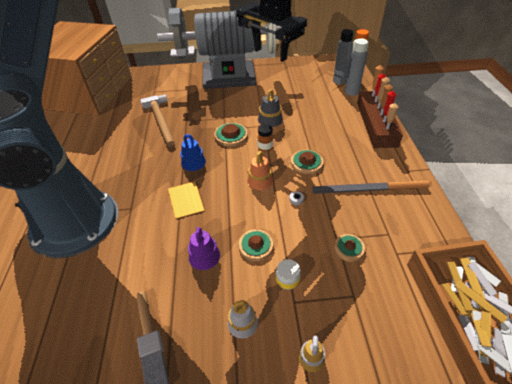

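Request:
send_rows:
  plan:
    - [[0, 0, -0.8, 0, -1], [0, 0, -0.8, 0, -1], [0, 0, -0.8, 0, -1], [0, 0, -0.8, 0, -1], [0.02, 0.03, -0.6, 0, -1], [0, 0, -0.5, 0, -1], [0, 0, -0.28, 0, -1], [0, 0, 0, 0, -1], [0, 0, 0, 0, 1], [0, 0, 0, 0, 1], [0, 0, 0, 0, 1], [0, 0, 0, 0, 1], [0, 0, 0, 0, 1]]

```text
time_s: 6.2
position: [0.5482, 0.3697, 0.1026]
tcp_rot: [[-0.739, -0.674, 0.001], [-0.674, 0.739, 0.0], [-0.001, -0.0, -1.0]]
force: [0.1, 0.3, -0.8]
opening: 0.632
```

Request:
send_rows:
  plan:
    - [[0, 0, 0, 0, 1], [0, 0, 0, 0, 1], [0, 0, 0, 0, 1], [0, 0, 0, 0, 1], [0, 0, 0, 0, 1], [0, 0, 0, 0, 1], [0, 0, 0, 0, 1], [0, 0, 0, 0, 1]]

```text
time_s: 7.0
position: [0.5479, 0.3696, 0.1021]
tcp_rot: [[-0.739, -0.674, -0.0], [-0.674, 0.739, -0.0], [0.0, 0.0, -1.0]]
force: [-1.1, 0.3, -0.1]
opening: 0.095
```

Request:
send_rows:
  plan:
    - [[0, 0, 0.2, 0, 1], [0, 0, 0.5, 0, 1], [0, 0, 0.8, 0, 1], [0, 0, 0.9, 0, 1], [0, 0, 0.9, 0, 1], [-0.3, -0.15, 0.7, 0, 1], [-0.6, -0.3, 0.5, 0, 1], [-0.6, -0.3, 0.1, 0, 1], [0, 0, 0, 0, 1], [0, 0, 0, 0, 1]]

```text
time_s: 8.0
position: [0.503, 0.3471, 0.2411]
tcp_rot: [[-0.739, -0.674, 0.001], [-0.674, 0.739, 0.001], [-0.001, -0.001, -1.0]]
force: [0.3, -0.0, -3.6]
opening: 0.093
```

```bash
python3 - <<'E'
from h import *
for t in ('w86a','w86b'):
    print(t,felts(dict(np.load(f'pics/{t}.npz'))))
d=look('bell_86','w86c')
print(felts(d))
for r in mark_of('wrist','block_86'): print('block',np.round(r['at'],4),round(r['conf'],2))
E
```

```text
w86a [(652, 155, 55, [162.0, 295.0], [653.0, 155.0], [25.0, 51.0]), (414, 298, 91, [160.0, 102.0], [414.0, 298.0], [90.0, 90.0])]
w86b [(627, 144, 80, [81.0, 98.0], [627.0, 144.0], [78.0, 79.0]), (414, 298, 91, [286.0, 50.0], [414.0, 298.0], [90.0, 90.0])]
t 8.05 tcp [0.5036 0.3473 0.2408] yaw_y 132.3 op 0.09
mark [ 0.4837  0.0894 -0.0011] 0.94
mark [0.502  0.3427 0.1389] 0.66
[(627, 144, 80, [77.0, 136.0], [627.0, 144.0], [78.0, 79.0]), (414, 298, 90, [275.0, 91.0], [414.0, 298.0], [90.0, 90.0])]
block [ 0.6264  0.1438 -0.0027] 0.95
block [0.4135 0.299  0.0027] 0.86
```

View pics/w86c.png

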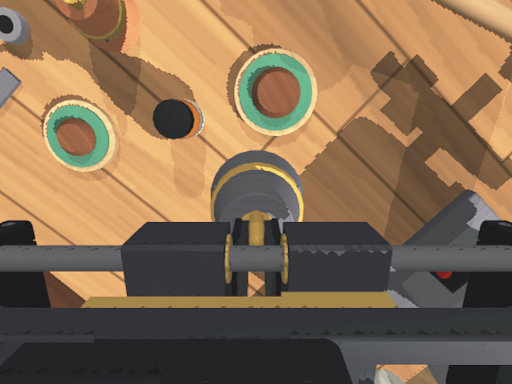

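```bash
cat >> h.py <<'E'
def held(d,n,z0,rowmax=218):
    s=bot.read_state(); p=s['position']; R=s['tcp_rot']; sh=(384*S,512*S); off=np.array([0.,0.])-.375
    best=None
    for r in masks_of('wrist',n):
        M=cv2.resize(r['region'].astype(np.uint8),(512*S,384*S),interpolation=cv2.INTER_NEAREST)>0
        v=iou(M,bellmask(d,n,p[0],p[1],sh,off,z0))
        if best is None or v>best[0]: best=(v,M)
    M=best[1]; c=rowmax*S
    def f(q): return -iou(M[:c],bellmask(d,n,q[0],q[1],sh,off,z0)[:c])
    r=minimize(f,p[:2],method='Nelder-Mead',options=dict(initial_simplex=np.array([p[:2],p[:2]+[.005,0],p[:2]+[0,.005]]),maxiter=60))
    dd=r.x-p[:2]; print('held bell minus tcp world',np.round(dd,4),'iou',round(-r.fun,3),'tool x,y',np.round(dd@R[:2,:2],4)); return dd
E
python3 - <<'E'
from h import *
d=look('bell_86','w86d'); held(d,'bell_86',.139)
E
```

```text
t 8.2 tcp [0.5037 0.3473 0.24  ] yaw_y 132.3 op 0.095
mark [0.4996 0.3445 0.1386] 0.89
held bell minus tcp world [0.0003 0.0005] iou 0.977 tool x,y [-0.0005  0.0002]
```

Request:
send_rows:
  plan:
    - [[-0.6, -0.33, 0, 0, 1], [-0.75, -0.41, 0, 0, 1], [-0.75, -0.41, 0, 0, 1], [-0.6, -0.33, 0, 0, 1], [-0.29, -0.16, 0, 0, 1], [0, 0, -0.5, 0, 1], [0, 0, -0.8, 0, 1], [0, 0, -0.8, 0, 1], [0, 0, -0.6, 0, 1], [0, 0, -0.4, 0, 1], [0, 0, -0.3, 0, 1], [0, 0, -0.2, 0, 1], [0, 0, 0, 0, 1], [0, 0, 0, 0, 1]]

```text
time_s: 9.7
position: [0.4139, 0.2981, 0.1326]
tcp_rot: [[-0.739, -0.674, 0.001], [-0.674, 0.739, 0.0], [-0.001, -0.0, -1.0]]
force: [-0.1, 0.7, -3.5]
opening: 0.096
```

```bash
python3 - <<'E'
from h import *
s=bot.read_state(); print(s['position'],s['force'])
d=shot('side'); cv2.imwrite('pics/s2.png',cv2.resize(d['img'][80:200,160:320],(640,480),interpolation=cv2.INTER_CUBIC))
E
```

```text
[0.41385704 0.29814749 0.13259395] [-0.11250719  0.69041769 -3.4985133 ]
```

View pics/s2.png

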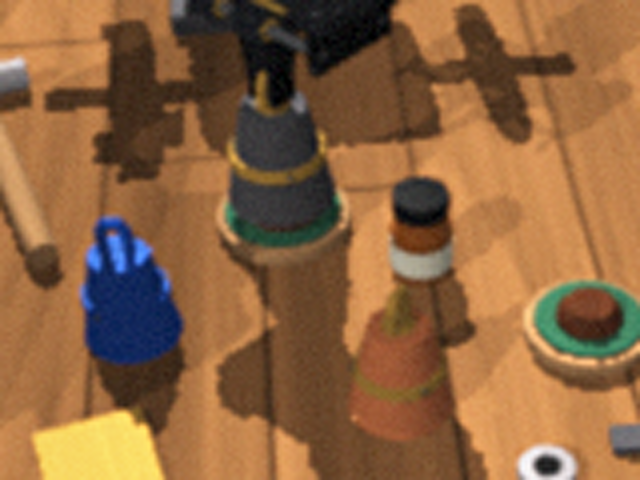

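Request:
send_rows:
  plan:
    - [[0, 0, -0.2, 0, 1], [0, 0, -0.15, 0, 1], [0, 0, -0.08, 0, 1], [0, 0, -0.04, 0, 1], [0, 0, -0.03, 0, 1], [0, 0, 0, 0, 1]]

```text
time_s: 10.35
position: [0.4133, 0.298, 0.1179]
tcp_rot: [[-0.739, -0.674, 0.0], [-0.674, 0.739, 0.0], [-0.0, 0.0, -1.0]]
force: [-1.3, 0.1, 4.1]
opening: 0.097
```

Request:
send_rows:
  plan:
    - [[0, 0, 0, 0, -1], [0, 0, 0, 0, -1], [0, 0, 0, 0, -1], [0, 0, 0, 0, -1], [0, 0, 0, 0, -1], [0, 0, 0.3, 0, -1], [0, 0, 0.7, 0, -1], [0, 0, 0.9, 0, -1], [0, 0, 0.9, 0, -1], [0, 0, 0.9, 0, -1], [0.3, -0.8, 0.4, 0, -1], [0.33, -0.95, 0, 0, -1], [0.33, -0.95, 0, 0, -1], [0.33, -0.95, 0, 0, -1], [0.33, -0.95, 0, 0, -1], [0.33, -0.95, 0, 0, -1], [0.33, -0.9, 0, 0, -1], [0.2, -0.6, 0, 0, -1], [0, 0, 0, 0, -1], [0, 0, 0, 0, -1]]

```text
time_s: 12.35
position: [0.4875, 0.0864, 0.2405]
tcp_rot: [[-0.74, -0.673, -0.0], [-0.673, 0.74, 0.001], [-0.0, 0.0, -1.0]]
force: [-0.8, 1.6, -0.1]
opening: 1.003
```

```bash
python3 - <<'E'
import re
s=open('h.py').read()
s=s.replace("    return m>0\ndef bellmask","    c=np.linspace(0,2*np.pi,40); q=(proj(d,np.c_[x+.0135*np.cos(c),y+.0135*np.sin(c),0*c+h+z0])-off)*S; cv2.fillConvexPoly(m,q.round().astype(np.int32),255)\n    return m>0\ndef bellmask")
open('h.py','w').write(s)
from h import *
d=look('bell_74','w74a')
print(felts(d))
fit(d,'bell_74',.487,.091,'f74a')
E
```

```text
t 12.4 tcp [0.4872 0.0869 0.2404] yaw_y 132.3 op 0.999
mark [0.4118 0.2953 0.019 ] 0.88
mark [ 0.2973  0.1859 -0.0017] 0.8
mark [ 0.4824  0.088  -0.0024] 0.7
[(635, 151, 73, [222.0, 279.0], [638.0, 152.0], [56.0, 59.0]), (412, 292, 89, [392.0, 214.0], [413.0, 280.0], [85.0, 58.0]), (669, -159, 56, [26.0, 148.0], [669.0, -159.0], [55.0, 55.0]), (454, -127, 68, [142.0, 31.0], [455.0, -127.0], [66.0, 67.0])]
body [0.4868 0.0912] 0.96
loop [0.488  0.0892] loop dir deg 74.0588583821073 0.67
```

View pics/w74a.png

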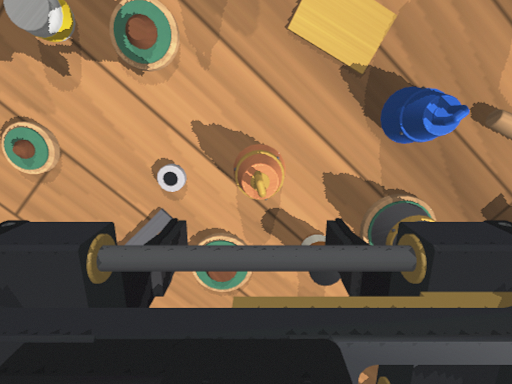

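View pics/f74a.png

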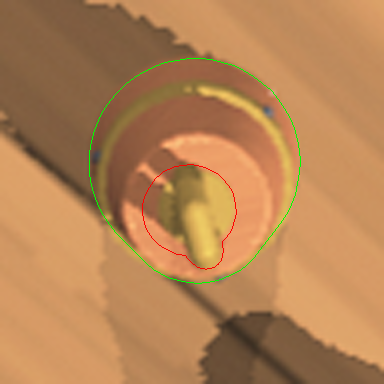

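```bash
sed -i 's/\.0135\*np/.0105*np/g' h.py; python3 - <<'E'
from h import *
d=shot('wrist')
fit(d,'bell_74',.487,.0905,'f74b')
E
```

```text
body [0.4867 0.0915] 0.96
loop [0.4858 0.0901] loop dir deg 54.316075793835296 0.88
```

View pics/f74b.png

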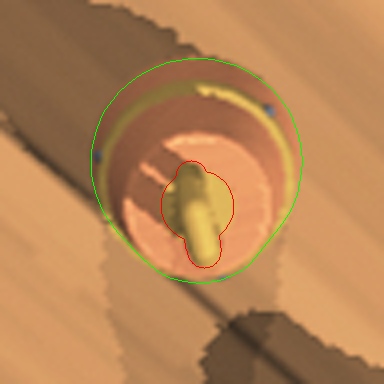

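Request:
send_rows:
  plan:
    - [[0, 0.07, -0.5, 0.7, -1], [-0.02, 0.07, -0.8, 0.7, -1], [0, 0, -0.8, 0.69, -1], [0, 0, -0.8, 0, -1], [0, 0, -0.8, 0, -1], [0, 0, -0.6, 0, -1], [0, 0, -0.4, 0, -1], [0, 0, -0.18, 0, -1], [0, 0, 0, 0, 1], [0, 0, 0, 0, 1], [0, 0, 0, 0, 1], [0, 0, 0, 0, 1], [0, 0, 0, 0, 1], [0, 0, 0, 0, 1], [0, 0, 0, 0, 1], [0, 0, 0, 0, 1], [0, 0, 0, 0, 1], [0, 0, 0, 0, 1], [0, 0, 0, 0, 1], [0, 0, 0, 0, 1]]

```text
time_s: 14.6
position: [0.4869, 0.0906, 0.0936]
tcp_rot: [[-0.583, -0.812, -0.0], [-0.812, 0.583, 0.0], [0.0, 0.0, -1.0]]
force: [0.6, 0.6, -1.2]
opening: 0.096
```

Request:
send_rows:
  plan:
    - [[0, 0, 0, 0, 1], [0, 0, 0, 0, 1], [0, 0, 0.2, 0, 1], [0, 0, 0.5, 0, 1], [0, 0, 0.8, 0, 1], [0, 0, 0.9, 0, 1], [0.3, 0.1, 0.9, 0, 1], [0.6, 0.2, 0.9, 0, 1], [0.3, 0.1, 0.5, 0, 1], [0, 0, 0, 0, 1], [0, 0, 0, 0, 1]]

```text
time_s: 15.7
position: [0.522, 0.1026, 0.2343]
tcp_rot: [[-0.583, -0.812, -0.002], [-0.812, 0.583, -0.0], [0.001, 0.001, -1.0]]
force: [0.2, -0.1, -2.3]
opening: 0.095
```

```bash
python3 - <<'E'
from h import *
d=look('bell_74','w74c'); print(bot.read_state()['force'],felts(d))
held(d,'bell_74',bot.read_state()['position'][2]-.094)
E
```

```text
t 15.75 tcp [0.5212 0.1025 0.2336] yaw_y 144.3 op 0.097
mark [0.2978 0.1861 0.0017] 0.83
mark [0.4102 0.2963 0.0158] 0.76
mark [0.5167 0.1013 0.1373] 0.58
[-0.36710142  0.43064745 -1.80651284] [(619, 111, 35, [204.0, 218.0], [619.0, 114.0], [34.0, 21.0]), (669, -159, 56, [31.0, 69.0], [669.0, -159.0], [55.0, 56.0]), (470, -105, 41, [187.0, 2.0], [470.0, -105.0], [33.0, 24.0])]
held bell minus tcp world [0.0011 0.0002] iou 0.977 tool x,y [-0.0008 -0.0008]
```

View pics/w74c.png

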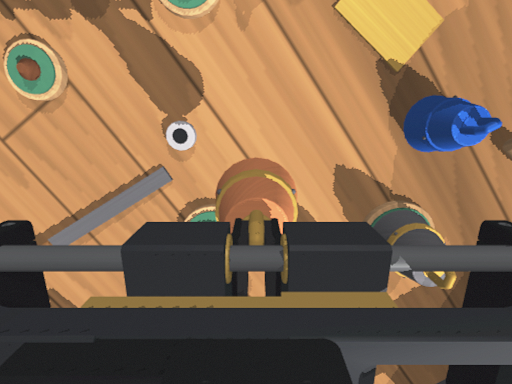

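Request:
send_rows:
  plan:
    - [[0.4, 0.16, 0, 0, 1], [0.8, 0.32, 0, 0, 1], [0.9, 0.35, 0, 0, 1], [0.8, 0.32, 0, 0, 1], [0.41, 0.16, 0, 0, 1], [0.2, 0.06, 0, 0, 1], [0, 0, -0.5, 0, 1], [0, 0, -0.8, 0, 1], [0, 0, -0.8, 0, 1], [0, 0, -0.6, 0, 1], [0, 0, -0.5, 0, 1], [0, 0, -0.3, 0, 1], [0, 0, -0.2, 0, 1], [0, 0, 0, 0, 1], [0, 0, 0, 0, 1]]

```text
time_s: 17.35
position: [0.6289, 0.1437, 0.1244]
tcp_rot: [[-0.583, -0.812, 0.001], [-0.812, 0.583, 0.0], [-0.001, -0.001, -1.0]]
force: [0.8, -0.0, -2.3]
opening: 0.095
```

```bash
python3 - <<'E'
from h import *
s=bot.read_state(); print(s['position'],s['force'])
d=shot('scene'); cv2.imwrite('pics/s3.png',cv2.resize(d['img'][160:300,200:400],(800,560),interpolation=cv2.INTER_CUBIC))
E
```

```text
[0.62894402 0.14373363 0.12437622] [ 0.78662311 -0.01089351 -2.29044342]
```

View pics/s3.png

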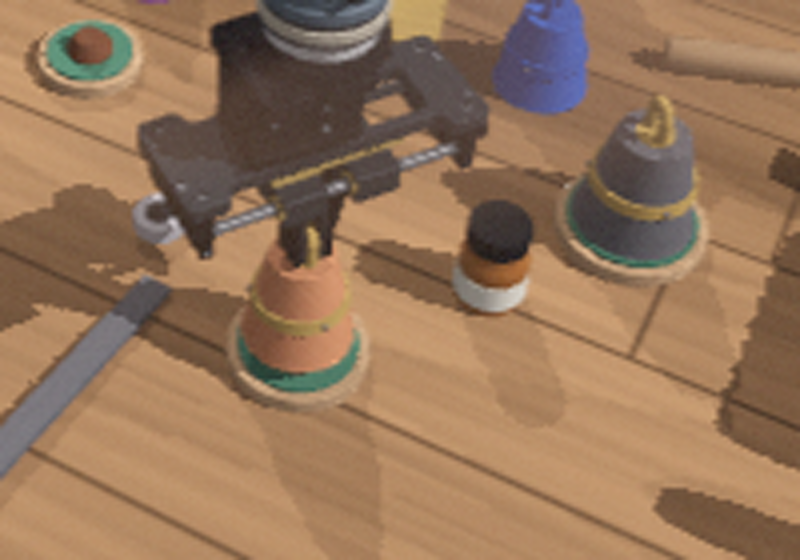

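Bell_86 sits well on its block and the copper bell hovers over its own. I shift −2 mm in x and lower.

Request:
send_rows:
  plan:
    - [[-0.07, 0, 0, 0, 1], [0, 0, -0.2, 0, 1], [0, 0, -0.15, 0, 1], [0, 0, -0.06, 0, 1], [0, 0, -0.04, 0, 1], [0, 0, -0.03, 0, 1], [0, 0, 0, 0, 1]]

```text
time_s: 18.1
position: [0.6263, 0.1437, 0.1096]
tcp_rot: [[-0.583, -0.812, -0.0], [-0.812, 0.583, -0.0], [0.0, 0.0, -1.0]]
force: [-0.9, 0.4, 0.6]
opening: 0.095
```

Request:
send_rows:
  plan:
    - [[0, 0, 0, 0, -1], [0, 0, 0, 0, -1], [0, 0, 0, 0, -1], [0, 0, 0, 0, -1], [0, 0, 0, 0, -1], [0, 0, 0.3, 0, -1], [0, 0, 0.7, 0, -1], [0, 0, 0.9, 0, -1], [0, 0, 0.9, 0, -1], [0, 0, 0.9, 0, -1], [-0.3, -0.6, 0.8, -0.6, -1], [-0.5, -0.99, 0, -0.7, -1], [-0.5, -0.99, 0, -0.7, -1], [-0.5, -0.99, 0, -0.7, -1], [-0.5, -0.99, 0, -0.7, -1], [-0.5, -0.99, 0, -0.7, -1], [-0.5, -0.99, 0, -0.7, -1], [-0.5, -0.99, 0, -0.7, -1], [-0.5, -0.99, 0, -0.7, -1], [-0.5, -0.99, 0, -0.7, -1]]

```text
time_s: 20.1
position: [0.4818, -0.1428, 0.2452]
tcp_rot: [[-0.968, -0.253, 0.001], [-0.253, 0.968, -0.001], [-0.001, -0.001, -1.0]]
force: [1.0, -0.9, 0.0]
opening: 1.001
```

Request:
send_rows:
  plan:
    - [[-0.5, -0.99, 0, -0.7, -1], [-0.5, -0.99, 0, -0.7, -1], [-0.5, -0.99, 0, -0.7, -1], [-0.5, -0.99, 0, -0.7, -1], [-0.3, -0.5, 0, 0, -1], [0, 0, 0, 0, -1], [0, 0, 0, 0, -1]]

```text
time_s: 20.8
position: [0.4133, -0.2753, 0.2448]
tcp_rot: [[-1.0, 0.023, 0.001], [0.023, 1.0, 0.0], [-0.001, 0.0, -1.0]]
force: [0.1, 0.7, -1.2]
opening: 1.002
```

```bash
python3 - <<'E'
from h import *
d=look('bell_62','w62a')
print(felts(d))
fit(d,'bell_62',.409,-.304,'f62a')
E
```

```text
t 20.85 tcp [ 0.4135 -0.2748  0.2447] yaw_y 88.8 op 1.004
mark [ 0.3364 -0.1422  0.0018] 0.91
mark [ 0.5384 -0.389  -0.0007] 0.72
mark [ 0.4137 -0.3078  0.0034] 0.57
[(455, -128, 67, [362.0, 197.0], [454.0, -128.0], [66.0, 67.0])]
body [ 0.4129 -0.3073] 0.95
loop [ 0.4122 -0.3079] loop dir deg 9.198013102200349 0.81
```

View pics/w62a.png

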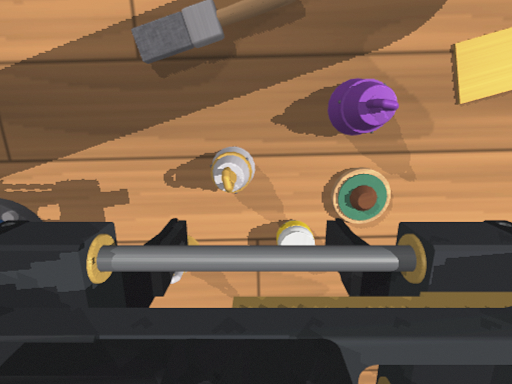

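View pics/f62a.png

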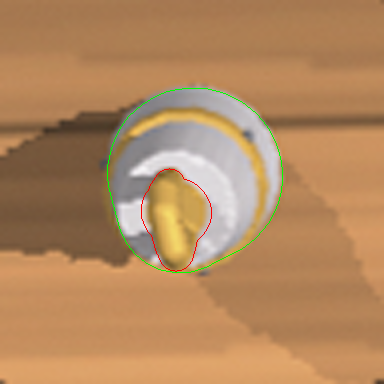

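Request:
send_rows:
  plan:
    - [[-0.03, -0.55, -0.3, 0.6, -1], [0, -0.54, -0.7, 0.6, -1], [0, 0, -0.9, 0.62, -1], [0, 0, -0.9, 0, -1], [0, 0, -0.8, 0, -1], [0, 0, -0.8, 0, -1], [0, 0, -0.5, 0, -1], [0, 0, -0.3, 0, -1], [0, 0, -0.09, 0, -1], [0, 0, 0, 0, 1], [0, 0, 0, 0, 1], [0, 0, 0, 0, 1], [0, 0, 0, 0, 1], [0, 0, 0, 0, 1], [0, 0, 0, 0, 1], [0, 0, 0, 0, 1], [0, 0, 0, 0, 1], [0, 0, 0, 0, 1], [0, 0, 0, 0, 1], [0, 0, 0, 0, 1]]

```text
time_s: 22.95
position: [0.4124, -0.3081, 0.0856]
tcp_rot: [[-0.987, -0.159, -0.0], [-0.159, 0.987, 0.0], [0.0, 0.0, -1.0]]
force: [-0.0, -0.2, 0.2]
opening: 0.095
```

Request:
send_rows:
  plan:
    - [[0, 0, 0, 0, 1], [0, 0, 0, 0, 1], [0, 0, 0, 0, 1], [0, 0, 0.2, 0, 1], [0, 0, 0.5, 0, 1], [0, 0, 0.8, 0, 1], [0, 0, 0.9, 0, 1], [0, 0.2, 0.9, 0, 1], [0, 0.4, 0.9, 0, 1], [0, 0.2, 0.6, 0, 1], [0, 0, 0, 0, 1], [0, 0, 0, 0, 1]]

```text
time_s: 24.15
position: [0.4122, -0.2839, 0.2295]
tcp_rot: [[-0.987, -0.16, 0.0], [-0.16, 0.987, -0.0], [0.0, -0.0, -1.0]]
force: [-0.4, 0.1, -1.6]
opening: 0.101
```

```bash
python3 - <<'E'
from h import *
d=look('bell_62','w62c'); print(bot.read_state()['force'],felts(d))
held(d,'bell_62',bot.read_state()['position'][2]-.086)
E
```

```text
t 24.2 tcp [ 0.4119 -0.2838  0.2289] yaw_y 99.2 op 0.097
mark [ 0.4082 -0.2898  0.1446] 0.73
mark [ 0.3369 -0.1406  0.0028] 0.61
[ 0.54869683  0.01900923 -2.1702236 ] [(455, -128, 67, [366.0, 213.0], [446.0, -128.0], [49.0, 66.0])]
held bell minus tcp world [0.001  0.0005] iou 0.98 tool x,y [-0.0011  0.0004]
```

View pics/w62c.png

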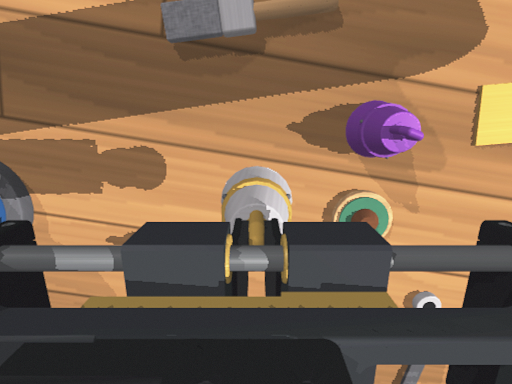

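Request:
send_rows:
  plan:
    - [[0.1, 0.4, 0, 0, 1], [0.22, 0.8, 0, 0, 1], [0.25, 0.95, 0, 0, 1], [0.25, 0.95, 0, 0, 1], [0.25, 0.95, 0, 0, 1], [0.22, 0.75, 0, 0, 1], [0.1, 0.38, 0, 0, 1], [0, 0, -0.5, 0, 1], [0, 0, -0.8, 0, 1], [0, 0, -0.8, 0, 1], [0, 0, -0.7, 0, 1], [0, 0, -0.5, 0, 1], [0, 0, -0.3, 0, 1], [0, 0, -0.2, 0, 1], [0, 0, 0, 0, 1], [0, 0, 0, 0, 1]]

```text
time_s: 25.9
position: [0.4545, -0.1289, 0.116]
tcp_rot: [[-0.987, -0.159, 0.001], [-0.159, 0.987, -0.0], [-0.001, -0.001, -1.0]]
force: [-0.4, 0.0, -2.7]
opening: 0.095
```

```bash
python3 - <<'E'
from h import *
s=bot.read_state(); print(s['position'],s['force'])
d=shot('side'); cv2.imwrite('pics/s4.png',cv2.resize(d['img'][110:290,180:380],(800,720),interpolation=cv2.INTER_CUBIC)[:600])
E
```

```text
[ 0.45453077 -0.12894814  0.1160094 ] [-0.35061482  0.00589841 -2.72569549]
```

View pics/s4.png

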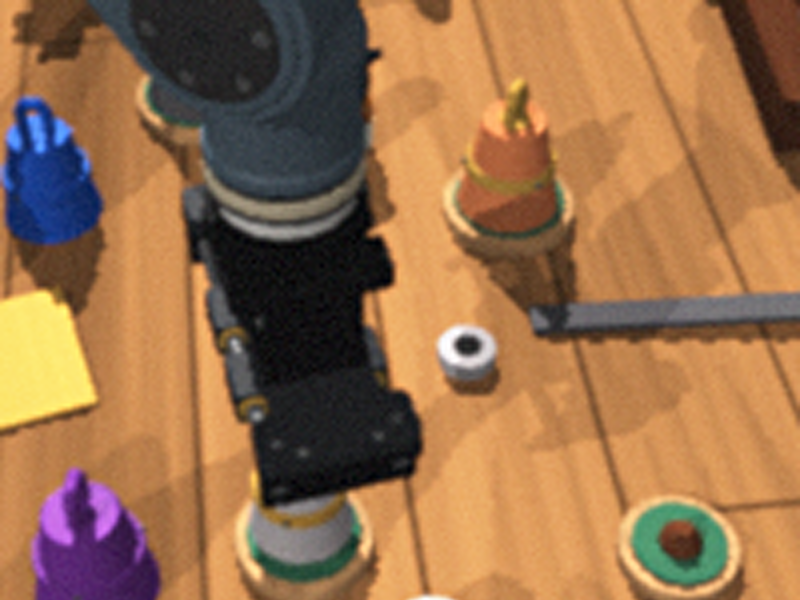

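Bell_74 sits well on its felt, and the steel bell hovers over block_62 with the felt ring even around it. I lower it.

Request:
send_rows:
  plan:
    - [[0, 0.03, -0.2, 0, 1], [0, 0, -0.12, 0, 1], [0, 0, -0.06, 0, 1], [0, 0, -0.05, 0, 1], [0, 0, -0.05, 0, 1], [0, 0, 0, 0, 1]]

```text
time_s: 26.55
position: [0.4543, -0.1279, 0.1015]
tcp_rot: [[-0.987, -0.16, 0.0], [-0.16, 0.987, -0.0], [-0.0, -0.0, -1.0]]
force: [-0.4, 0.3, 1.2]
opening: 0.095
```

Request:
send_rows:
  plan:
    - [[0, 0, 0, 0, -1], [0, 0, 0, 0, -1], [0, 0, 0, 0, -1], [0, 0, 0, 0, -1], [0, 0, 0, 0, -1], [0, 0, 0.3, 0, -1], [0, 0, 0.7, 0, -1], [0, 0, 0.9, 0, -1], [0, 0, 0.9, 0, -1], [0, 0, 0.9, 0, -1], [0.3, -0.75, 0.8, -0.7, -1], [0.31, -0.97, 0, -0.7, -1], [0.31, -0.97, 0, -0.7, -1], [0.31, -0.97, 0, -0.7, -1], [0.31, -0.97, 0, -0.7, -1], [0.31, -0.97, 0, -0.7, -1], [0.31, -0.97, 0, -0.7, -1], [0.31, -0.97, 0, -0.7, -1], [0.3, -0.9, 0, 0, -1], [0, 0, 0, 0, -1]]

```text
time_s: 28.55
position: [0.538, -0.3849, 0.2367]
tcp_rot: [[-0.92, 0.392, 0.002], [0.392, 0.92, -0.003], [-0.003, -0.002, -1.0]]
force: [-0.2, 0.0, -0.5]
opening: 1.004
```

```bash
python3 - <<'E'
from h import *
d=look('bell_50','w50a')
print(felts(d))
fit(d,'bell_50',.538,-.390,'f50a',loop='steel')
E
```

```text
t 28.6 tcp [ 0.5372 -0.3825  0.2364] yaw_y 67.0 op 0.997
mark [ 0.453  -0.1304  0.0212] 0.94
mark [ 5.362e-01 -3.900e-01 -4.000e-04] 0.89
[(669, -161, 56, [446.0, 195.0], [669.0, -161.0], [54.0, 55.0]), (455, -129, 67, [418.0, 35.0], [457.0, -135.0], [64.0, 53.0])]
body [ 0.5379 -0.3884] 0.95
loop [ 0.5371 -0.389 ] loop dir deg 78.83050971560345 0.78
```

View pics/w50a.png

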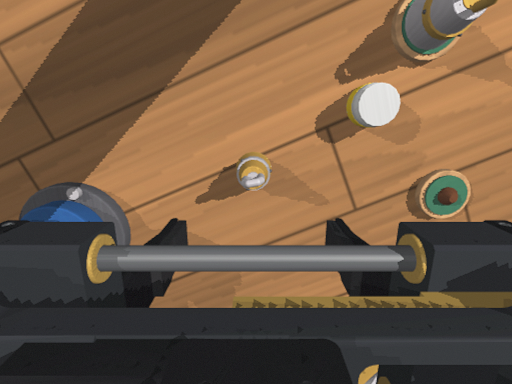

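View pics/f50a.png

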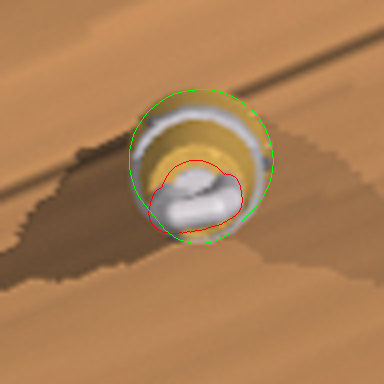

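Request:
send_rows:
  plan:
    - [[0, -0.1, 0, -0.97, -1], [0, -0.1, 0, -0.97, -1], [0, 0, 0, -0.97, -1], [0, 0, 0, -0.97, -1], [0, 0, 0, -0.97, -1], [0, 0, 0, -0.97, -1], [0, 0, 0, -0.97, -1], [0, 0, 0, -0.97, -1], [0, 0, 0, -0.97, -1], [0, 0, 0, -0.97, -1], [0, 0, 0, -0.97, -1], [0, 0, 0, -0.97, -1], [0, 0, 0, -0.97, -1], [0, 0, 0, -0.97, -1], [0, 0, 0, 0, -1], [0, 0, 0, 0, -1]]

```text
time_s: 30.3
position: [0.5371, -0.3858, 0.2365]
tcp_rot: [[0.183, 0.983, -0.0], [0.983, -0.183, 0.0], [0.0, -0.0, -1.0]]
force: [0.5, 0.1, 0.3]
opening: 1.003
```

```bash
python3 - <<'E'
from h import *
d=look('bell_50','w50b')
print(felts(d))
fit(d,'bell_50',.538,-.389,'f50b',loop='steel')
E
```

```text
t 30.35 tcp [ 0.5371 -0.3861  0.2365] yaw_y -10.6 op 1.003
mark [ 0.3385 -0.139  -0.0049] 0.61
[]
body [ 0.5365 -0.3898] 0.94
loop [ 0.5363 -0.3886] loop dir deg 77.21387434741666 0.65
```

View pics/f50b.png

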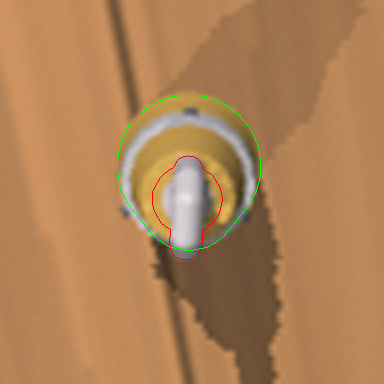

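Request:
send_rows:
  plan:
    - [[0, -0.1, -0.3, 0, -1], [0, 0, -0.7, 0, -1], [0, 0, -0.9, 0, -1], [0, 0, -0.9, 0, -1], [0, 0, -0.8, 0, -1], [0, 0, -0.8, 0, -1], [0, 0, -0.5, 0, -1], [0, 0, -0.3, 0, -1], [0, 0, -0.08, 0, -1], [0, 0, 0, 0, 1], [0, 0, 0, 0, 1], [0, 0, 0, 0, 1], [0, 0, 0, 0, 1], [0, 0, 0, 0, 1], [0, 0, 0, 0, 1], [0, 0, 0, 0, 1], [0, 0, 0, 0, 1], [0, 0, 0, 0, 1], [0, 0, 0, 0, 1], [0, 0, 0, 0, 1]]

```text
time_s: 32.45
position: [0.5371, -0.3899, 0.0778]
tcp_rot: [[0.186, 0.983, -0.0], [0.983, -0.186, 0.0], [0.0, -0.0, -1.0]]
force: [0.7, -0.7, -1.2]
opening: 0.094
```

Request:
send_rows:
  plan:
    - [[0, 0, 0, 0, 1], [0, 0, 0, 0, 1], [0, 0, 0, 0, 1], [0, 0, 0.2, 0, 1], [0, 0, 0.5, 0, 1], [0, 0, 0.8, 0, 1], [0, 0, 0.9, 0, 1], [0, 0.2, 0.9, 0, 1], [0, 0.4, 0.9, 0, 1], [0, 0.2, 0.6, 0, 1], [0, 0, 0, 0, 1], [0, 0, 0, 0, 1]]

```text
time_s: 33.65
position: [0.5373, -0.3661, 0.2228]
tcp_rot: [[0.186, 0.983, 0.001], [0.983, -0.186, -0.001], [-0.001, 0.001, -1.0]]
force: [0.8, 0.5, -2.1]
opening: 0.096
```

```bash
python3 - <<'E'
from h import *
d=look('bell_50','w50c'); print(bot.read_state()['force'],felts(d))
held(d,'bell_50',bot.read_state()['position'][2]-.078)
E
```

```text
t 33.7 tcp [ 0.5368 -0.3659  0.2216] yaw_y -10.7 op 0.095
mark [ 0.5372 -0.3667  0.1459] 0.79
mark [ 0.3344 -0.1408 -0.0027] 0.64
[ 0.56695405 -0.04397216 -2.38396936] []
held bell minus tcp world [ 0.0017 -0.0004] iou 0.975 tool x,y [-0.0001  0.0017]
```

View pics/w50c.png

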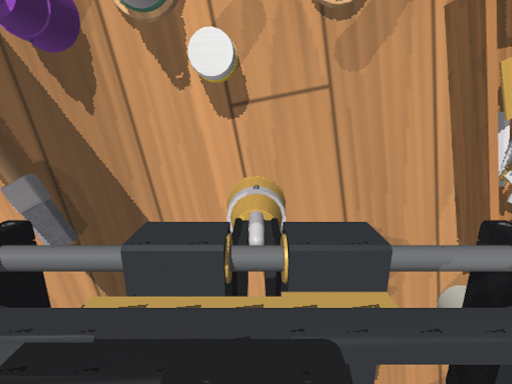

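Request:
send_rows:
  plan:
    - [[0.25, 0.4, 0, 0, 1], [0.55, 0.86, 0, 0, 1], [0.6, 0.94, 0, 0, 1], [0.6, 0.94, 0, 0, 1], [0.6, 0.94, 0, 0, 1], [0.6, 0.94, 0, 0, 1], [0.6, 0.94, 0, 0, 1], [0.4, 0.62, 0, 0, 1], [0.19, 0.3, 0, 0, 1], [0, 0, -0.5, 0, 1], [0, 0, -0.8, 0, 1], [0, 0, -0.8, 0, 1], [0, 0, -0.7, 0, 1], [0, 0, -0.5, 0, 1], [0, 0, -0.3, 0, 1], [0, 0, -0.2, 0, 1], [0, 0, 0, 0, 1], [0, 0, 0, 0, 1]]

```text
time_s: 35.6
position: [0.6695, -0.16, 0.1086]
tcp_rot: [[0.186, 0.983, 0.001], [0.983, -0.186, -0.001], [-0.0, 0.002, -1.0]]
force: [-0.2, 0.1, -1.8]
opening: 0.097
```

```bash
python3 - <<'E'
from h import *
s=bot.read_state(); print(s['position'],s['force'])
d=shot('scene'); a=cv2.resize(d['img'][160:250,120:220],(400,360),interpolation=cv2.INTER_CUBIC)
d=shot('side'); b=cv2.resize(d['img'][190:280,300:400],(400,360),interpolation=cv2.INTER_CUBIC)
cv2.imwrite('pics/s5.png',np.hstack([a,b]))
E
```

```text
[ 0.66948781 -0.15995459  0.10861387] [-0.24428537  0.08324835 -1.78035687]
```

View pics/s5.png

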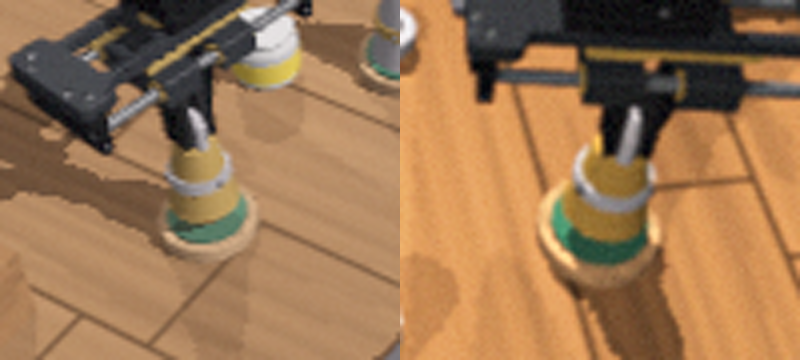

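The brass bell hovers over block_50 and looks centred. I lower it.

Request:
send_rows:
  plan:
    - [[0, 0, -0.2, 0, 1], [0, 0, -0.12, 0, 1], [0, 0, -0.08, 0, 1], [0, 0, -0.05, 0, 1], [0, 0, -0.05, 0, 1], [0, 0, 0, 0, 1]]

```text
time_s: 36.3
position: [0.669, -0.1596, 0.0935]
tcp_rot: [[0.186, 0.983, 0.0], [0.983, -0.186, -0.0], [-0.0, 0.0, -1.0]]
force: [-1.3, 0.1, 3.1]
opening: 0.094
```

Request:
send_rows:
  plan:
    - [[0, 0, 0, 0, -1], [0, 0, 0, 0, -1], [0, 0, 0, 0, -1], [0, 0, 0, 0, -1], [0, 0, 0, 0, -1], [0, 0, 0, 0, -1], [0, 0, 0.3, 0, -1], [0, 0, 0.7, 0, -1], [0, 0, 0.9, 0, -1], [0, 0, 0.9, 0, -1], [0, 0, 0.9, 0, -1], [0, 0, 0.9, 0, -1], [-0.7, 0, 0.9, 0, -1], [-0.9, 0, 0.9, 0, -1], [-0.9, 0, 0, 0, -1], [-0.9, 0, 0, 0, -1], [-0.9, 0, 0, 0, -1], [-0.7, 0, 0, 0, -1], [0, 0, 0, 0, -1], [0, 0, 0, 0, -1]]

```text
time_s: 38.3
position: [0.5195, -0.1599, 0.2858]
tcp_rot: [[0.186, 0.982, 0.002], [0.982, -0.186, -0.001], [-0.0, 0.002, -1.0]]
force: [0.8, 0.7, 0.4]
opening: 1.001
```

```bash
python3 - <<'E'
from h import *
B=dict(bell_50=(.669,-.1595),bell_62=(.4545,-.128),bell_74=(.627,.144),bell_86=(.414,.298))
for c in ('scene','side','wrist'):
    d=shot(c); cv2.imwrite(f'pics/end_{c}.png',d['img'])
    print(c,[(np.round(r['at'],3).tolist(),round(r['conf'],2)) for r in mark_of(c,'bell_50')])
    for o in('jar','tin'): print(o,[np.round(r['at'],3).tolist() for r in mark_of(c,o)])
    print('felt',[f[:3] for f in felts(d)])
    ms=[r['region'] for r in masks_of(c,'bell_50')]; sh=(384*S,512*S)
    for n,b in B.items():
        best=None
        for M in ms:
            M=cv2.resize(M.astype(np.uint8),sh[::-1],interpolation=cv2.INTER_NEAREST)>0
            f=lambda q:-iou(M,bellmask(d,n,q[0],q[1],sh,np.array([-.375,-.375]),.016))
            if -f(b)<.4: continue
            r=minimize(f,b,method='Nelder-Mead',options=dict(initial_simplex=np.array(b)+[[0,0],[.005,0],[0,.005]],maxiter=40))
            print(' fit',n,np.round(r.x-b,4),round(-r.fun,2))
s=bot.read_state(); print(s['time_s'],s['position'],s['opening'],s['force'])
E
```

```text
scene [([0.298, 0.184, 0.001], 0.92), ([0.626, 0.145, 0.015], 0.87), ([0.334, -0.145, 0.003], 0.82), ([0.67, -0.162, 0.017], 0.81), ([0.452, -0.126, 0.014], 0.58), ([0.41, 0.296, 0.02], 0.57)]
jar [[0.515, 0.228, -0.002]]
tin [[0.514, -0.219, -0.003]]
felt []
 fit bell_50 [-0.0005 -0.0027] 0.87
 fit bell_62 [-0.0006 -0.0011] 0.89
 fit bell_74 [-0.0018 -0.0033] 0.94
 fit bell_86 [-0.0031 -0.0031] 0.93
side [([0.332, -0.14, -0.001], 0.96), ([0.3, 0.184, -0.001], 0.96), ([0.451, -0.126, 0.022], 0.9), ([0.627, 0.146, 0.017], 0.8), ([0.412, 0.298, 0.021], 0.79), ([0.666, -0.159, 0.016], 0.57), ([0.625, 0.139, -0.0], 0.51)]
jar [[0.517, 0.23, 0.004]]
tin [[0.516, -0.224, 0.002]]
felt []
 fit bell_50 [0.0013 0.0044] 0.9
 fit bell_62 [-0.0014  0.0032] 0.91
 fit bell_74 [-0.0032  0.0014] 0.7
 fit bell_86 [-0.0098  0.0082] 0.53
wrist [([0.454, -0.131, 0.02], 0.89), ([0.668, -0.162, 0.015], 0.85), ([0.335, -0.14, -0.001], 0.75)]
jar []
tin [[0.513, -0.219, 0.002]]
felt []
 fit bell_50 [ 0.0023 -0.0002] 0.92
 fit bell_62 [-0.0008 -0.0004] 0.94
39.05 [ 0.51894546 -0.15959959  0.28482737] 0.9980120365003501 [-0.60117789  0.06159807 -0.19742637]
```

View pics/end_scene.png

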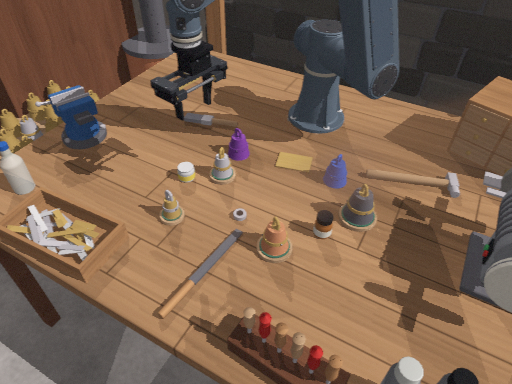

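View pics/end_side.png

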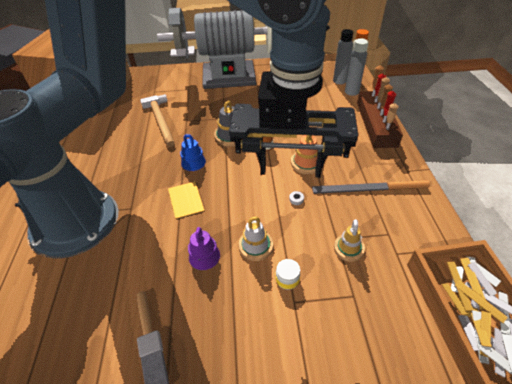

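The scene view shows all four bells upright on their blocks at (171,207), (222,166), (274,240) and (361,206). The jar and tin have not moved. In the side view the gripper partly hides bells 74 and 86, so those two side fits carry little weight.

```bash
python3 -c "
from rig import bot
print(bot.hand_in())"
```

```text
the job is handed in; nothing more can be done
None
```

I stood all four bells, largest to smallest, on the blocks of their own sizes and handed the job in at about 39 s. No verdict came back. I picked each one up by its loop, lowered it until the wrist force showed contact with the felt, then released it and backed the gripper off.

- **Centring:** the last fits put bell_50 and bell_62 within about 5 mm of their block centres in all three camera views. In the scene view bell_74 and bell_86 were within about 4.5 mm. The limit is 10 mm.
- **Rim height and tilt:** the measured rim heights were 14–22 mm, at about 4 mm accuracy, against a felt height of 16 mm. I judged tilt only by eye, and all four looked upright.
- **Jar and tin:** their measured positions stayed within about 5 mm of the start, which is near measurement noise.
- **Disagreeing check:** the side-view fit for bell_86 was poor, about 13 mm off with only 0.53 overlap. The gripper was hiding part of that bell, so I relied on the scene view instead. Bell_74's side fit was also partly hidden, with 0.70 overlap and a 3.5 mm offset.

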